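Press two nameplates home with a bench roller and park it at the pointer

TASK

Using the black rubber roller, press both raised nameplates on the blue cover panel fully home: with fingertips on top of it, pressing down firmly (10 to 20 N), roll it along the panel over the first plate and then the second, and stop it with its axis in line with the red pointer, still square to the panel and central across it. Set the fingertips down gently, never bearing on the roller with more than 60 N, do not lift it, do not touch the panel or plates with the gripper, leave the other things alone, and let go of the roller so that it lies still.

Things in the scene. Friction and masses are not known exactly. Their poses are not given: they have to be found in the camera images.
- panel: Blue flat cover panel, fixed on the table: 320 mm along its x (the rolling direction, roughly to the robot's left), 210 mm along its y, 12 mm thick. Origin at the centre of its underside, z up; its top is 12 mm above. The roller starts 80 to 98 mm to the -x side of its centre and goes towards +x.
- roller_axis (a point): Black rubber cylinder with orange ends lying across the panel, 90 mm in diameter (too fat for the gripper), 150 mm long (158 with axle stubs), 0.3 to 0.5 kg. Point: its centre, 45 mm above what it rests on; y runs along the axis (within 3 degrees of the panel's y at the start), x and z turn with it. Under a fingertip its centre moves half as far as the tip; pushed, it coasts on a little.
- plate_1_top (a point): First aluminium nameplate, 50 mm along the panel's x and 116 mm along its y, lying on foam tape at 30 mm to the -x side of the panel's centre. The point is the centre of its top face; it stands 3 mm above the panel's top at first and 0.5 mm when home.
- plate_2_top (a point): Second nameplate, alike, 30 mm to the +x side of the panel's centre.
- plate_1 (a joint): How far the first nameplate is pressed in: 0 raised, 0.0025 m fully home. It needs about 9 N downward in all, more than the roller's weight, and stays where it is left.
- plate_2 (a joint): The same for the second nameplate.
- mark (a point): Target line: the point on the panel's top, on its centre line, level with the red pointer on the rail along the panel's -y edge (86 to 106 mm from the centre line, 6 mm high, beyond the roller's end), 75 to 105 mm to the +x side of the panel's centre. The roller's axis must end straight above the line through this point along the panel's y.
- marker: Red and white marker pen, 17 x 135 x 16 mm, origin at its underside. To be left alone.
- counter: White round hand counter with a finger ring, 46 x 67 x 22 mm, origin at its underside. To be left alone.
- label_roll: White roll of labels, 68 mm in diameter, 26 mm high, lying flat, origin at its underside. To be left alone.

How it is judged:
On the way, in this order (a step that is already met when the one before it is completed fails the run):
1. the first nameplate is pressed home (value of joint plate_1 above 0.002 m), for 0.05 s.
2. the second nameplate is pressed home (value of joint plate_2 above 0.002 m), for 0.05 s.
At the end, for the whole second after the job is handed in: Both nameplates pressed in at least 2 of their 2.5 mm; the roller lies on the panel, let go and still, its axis within 7 mm of the pointer's line, square to the panel within 8 degrees, its centre within 20 mm of the panel's centre line (value of joint each of plate_1, plate_2 above 0.002 m and x of roller_axis in the frame of mark between -0.007 and 0.007 m and y of roller_axis in the frame of mark between -0.02 and 0.02 m and z of roller_axis in the frame of mark below 0.049 m and angle between the y axis of roller_axis and the y axis of panel, either way round below 0.14 rad and linear speed of roller below 0.004 m/s); the robot touches nothing.
It fails at once if the roller is leaned on with more than 60 N (contact force between the fingers and roller above 60 N).
It fails at once if the gripper or arm touches the panel or its plates (contact force between any of the fingers, the arm and panel above 0.5 N).
It fails at once if the roller is lifted off or rolls off the panel (z of roller_axis in the frame of panel above 0.067 m or z of roller_axis in the frame of panel below 0.05 m).
It fails at once if a bystander is moved (distance of any of counter, label_roll, marker from where it was at the start of the episode above 0.02 m).
It also fails if it takes over 72 s, if anything falls off the work surface, if the arm or the gripper's body presses on something with over 40 N, if the wrist force passes 120 N, or if a joint passes its speed limit or range.

ROBOT

A 6-joint arm with a two-finger parallel gripper is mounted at the origin on a cart in front of the work surface, level with it; the furniture and walls round the work are solid. World frame = base frame: x ahead of the robot, y to its left, z up, the work surface at z = 0. Lengths are in m, angles in rad, forces in N, time in s.
With the tool pointing down it reaches from about 0.35 to 0.975 m from the base axis. Payload 4.9 kg.
Tool frame: the origin (TCP) lies between the finger pads; the fingertips stand 14 mm ahead of it and the grasp point (between the pads) lies 5 mm behind it (manip.tcp_to_tips is the distance from the TCP to the fingertips, in m); z points along the fingers, y is the line along which they close (so a half turn about z gives the same grasp; the last joint's range is limited). The gripper opens to 85 mm and grips with 20 to 120 N. Pads are 22 mm wide; open, the fingers measure 114 mm over their backs; the gripper's body (76 mm by 85 mm) begins 54 mm behind the grasp point. The pads swing forward as they close: fully open they stand 13 mm farther back than shut.
Start: joints at [-0.119, 0.053, 1.613, -0, 1.476, -0.119], TCP at [0.625, 0, 0.245] pointing down, gripper open.
Joint ranges: [-3.01, 3.01], [-1.01, 2.22], [0.06, 2.58], [-1.02, 4.17], [0.09, 2.62], [-3.14, 3.14]. Speed limits (rad/s): [2.57, 2.57, 3.14, 3.14, 3.14, 3.14].

INTERFACE

Orientations are given as a unit quaternion [w, x, y, z].
In Python, from plant import manip gives the robot as it stands.
- The arm moves only by the tool servo_tool, never from a script. Its argument "moves" is a list that holds one entry, the list of rows, each a list of 7 numbers: the shift along the tool's x, y, z in mm, then the turn, a rotation vector about the tool's x, y, z in degrees, then the finger opening in mm, from 0 to 85.4. In form: [[[x, y, z, ax, ay, az, fingers], ...]]. A call has 1 to 12 rows; each row shifts and turns the commanded pose from where the row before left it, along the tool's axes as they then stand; what a row does not reach is not made up. A row lasts 1/8 s, in which the tool goes at most 62.5 mm and 10.7 degrees, less where a joint would pass 70% of its speed; a pose out of reach is approached as far as the arm can. A call with a gripper value outside its range is refused whole. The fingers move at their own pace and stop on an object; the grip force is fixed at half the most. Time passes only in rows, so rows that do not move let the fingers close. It gives the time, the measured TCP pose, the force, the opening and the grip force at its end, in the units of the state.
- manip.state(): the state, without advancing time (a new reading comes with each control period).
- manip.grab_frame(name): name is "scene" or "side" or "wrist"; returns a dict with "image" (480x640x3 uint8, blue, green, red), "mtx" (3x3 intrinsics, pixels), "dist_coeffs" ([k1, k2, p1, p2, k3] as OpenCV has them; the pictures are not rectified), "eye" and "rotation" of the camera in the world. Camera axes: x right, y down, z forward; pixel columns grow to the right and rows downward; lengths in m; the calibration is good to about 2 mm. A picture is of the moment at which its call begins. There is no depth.
- manip.job_done(): hands the job in; it is judged then, once.
The state is a dict: "time": time; "joint_pos": joint angles; "joint_vel": joint speeds; "joint_efforts": joint torques, N m; "tool_pos": TCP position; "tool_rot": TCP orientation; "contact_force": force on the tool from outside, world axes, zero at the start; "ft_torque": the same for the moment, N m; "gripper_width": opening from 0.0 (shut) to 1.0 (fully open); "grasp_force": force on a finger pad.
Only numpy, scipy, OpenCV 4.12 (cv2) and the standard library are available. Lean on these libraries where they do the work, as an engineer would, in place of code of your own. Each camera call takes 0.05 s, during which the arm holds its last target. There are 200 camera calls.

## Working session

There is one attempt and no reset: what is moved stays moved. The work goes in short steps, Python scripts to look and compute and a tool call to move; the robot and the scene stay as the last step left them, time stands still between calls to the robot, and variables do not carry over. Pictures are saved under pics/ and viewed, at most 10 in all, crops included, and the job is handed in when it is done.

Besides the shell and the picture viewer there is one more tool, called after "Emit:" as name(argument=value, ...) on one line, values as JSON. servo_tool: Moves the arm, as the interface text tells. Its arguments: {"type":"object","properties":{"moves":{"type":"array"}},"required":["moves"]}

```bash
mkdir -p pics; ls; python3 - <<'E'
from plant import manip
import cv2
s=manip.state();print(s, manip.tcp_to_tips)
for n in ("scene","side"):
    f=manip.grab_frame(n);cv2.imwrite(f"pics/{n}0.png",f["image"]);print(n,f["mtx"],f["dist_coeffs"],f["eye"],f["rotation"])
E
```

```text
pics
{'time': 0.0, 'joint_pos': array([-1.18997452e-01,  5.33832347e-02,  1.61429801e+00,  7.20883356e-06,
        1.47595459e+00, -1.19006142e-01]), 'joint_vel': array([ 0.00092752,  0.00084918, -0.00012437, -0.0002562 , -0.00088377,
       -0.00043165]), 'joint_efforts': array([ 2.70554956e-04, -3.93670499e+01, -3.70175600e+01, -1.62778279e-04,
        6.93513779e-03, -6.06393527e-06]), 'tool_pos': array([6.24416243e-01, 7.37229488e-05, 2.44044216e-01]), 'tool_rot': array([-8.05244798e-04,  7.07103584e-01,  7.07109241e-01, -6.28684402e-04]), 'contact_force': array([-0.3166386 , -0.03691322,  0.12776644]), 'ft_torque': array([0.0652925 , 0.00939861, 0.00298724]), 'grasp_force': 0.0, 'gripper_width': 0.9973681446266023} 0.014
scene [[473.68502658   0.         317.2496684 ]
 [  0.         473.68502658 237.20639216]
 [  0.           0.           1.        ]] [-0.10847957  0.          0.          0.          0.        ] [-0.02126858 -0.3886984   0.4366189 ] [-0.48759929  0.7629524  -0.35982414  0.22511589]
side [[572.98155817   0.         316.1820361 ]
 [  0.         572.98155817 240.53379094]
 [  0.           0.           1.        ]] [-0.13628603  0.          0.          0.          0.        ] [0.55709966 0.91450978 0.72400097] [ 0.00441306 -0.01513015  0.90326846 -0.42878629]
```

View pics/scene0.png

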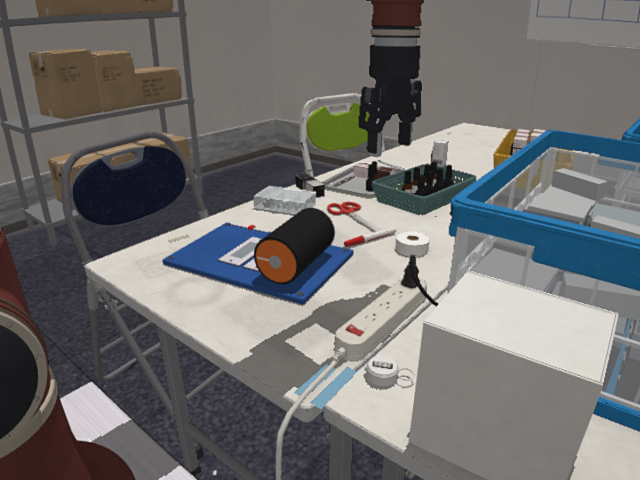

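View pics/side0.png

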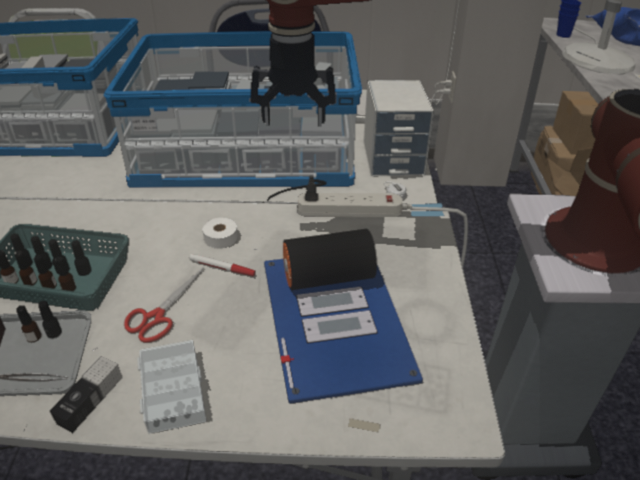

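The scene view shows the blue panel with the roller on its right part. In the side view the roller is at about (330,258), the plates at (333,301) and (339,326), and the red pointer at (286,358). I'll enlarge the side view next.

```bash
python3 - <<'E'
import cv2
i=cv2.imread("pics/side0.png")[218:408,250:430]
cv2.imwrite("pics/crop1.png",cv2.resize(i,None,fx=3.1,fy=3.1,interpolation=cv2.INTER_CUBIC))
E
cat > h.py <<'E'
from plant import manip
import cv2,numpy as np
from scipy.spatial.transform import Rotation as R
def cam(f):
    q=np.array(f["rotation"],float)
    Rm=R.from_quat(q[[1,2,3,0]]).as_matrix() if q.size==4 else q
    return Rm,np.array(f["eye"])
def ray(f,uv,z):
    Rm,e=cam(f)
    p=cv2.undistortPoints(np.array(uv,float).reshape(-1,1,2),f["mtx"],f["dist_coeffs"]).reshape(-1,2)
    d=np.c_[p,np.ones(len(p))]@Rm.T
    return e+d*((np.broadcast_to(z,len(p))-e[2])/d[:,2])[:,None]
def proj(f,P):
    Rm,e=cam(f)
    return cv2.projectPoints((np.array(P,float)-e)@Rm,np.zeros(3),np.zeros(3),f["mtx"],f["dist_coeffs"])[0].reshape(-1,2)
E
```

```text
(no output)
```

View pics/crop1.png

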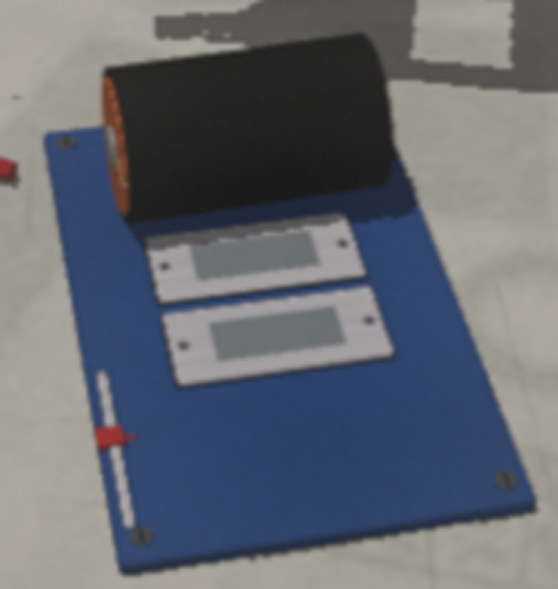

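The crop shows the panel corners at (46,134), (121,566) and (533,503). Plate 2's corners are at (163,314), (372,287), (393,354) and (179,385), and the pointer tip is at (136,438). The roller outline runs from (105,70) to (370,35) along the top and (128,218) to (385,182) along the bottom.

```bash
cat > est.py <<'E'
from h import *
from scipy.optimize import least_squares
def T(p): # panel pose x,y,yaw -> matrix
    c,s=np.cos(p[2]),np.sin(p[2]); return np.array([[c,-s],[s,c]])
def P(p,xyz): xyz=np.atleast_2d(xyz); return np.c_[xyz[:,:2]@T(p).T+p[:2],xyz[:,2]]
def cyl(x,y,a,z):
    t=np.linspace(0,2*np.pi,60); ax=np.array([-np.sin(a),np.cos(a),0]); n=np.array([np.cos(a),np.sin(a),0])
    return np.concatenate([np.array([x,y,z])+.075*s*ax+.045*(np.cos(t)[:,None]*n+np.sin(t)[:,None]*np.array([0,0,1])) for s in(-1,1)])
def fitcyl(f,pts,p0,z=.057):
    def r(q):
        h=cv2.convexHull(proj(f,cyl(*q,z)).astype(np.float32))
        return [cv2.pointPolygonTest(h,(float(u),float(v)),True) for u,v in pts]
    return least_squares(r,p0,diff_step=1e-3,x_scale=[.01,.01,.03],loss='soft_l1')
E
python3 - <<'E'
from est import *
f=manip.grab_frame("side")
k=lambda l:np.array(l)/3.1+[250,218]
obj=[[-.16,-.105,.012],[.16,-.105,.012],[.16,.105,.012],[.005,-.058,.015],[.005,.058,.015],[.055,.058,.015],[.055,-.058,.015]]
pix=k([(46,134),(121,566),(533,503),(163,314),(372,287),(393,354),(179,385)])
s=least_squares(lambda p:(proj(f,P(p,obj))-pix).ravel(),[.5,.1,1.57],x_scale=[.01,.01,.03])
p=s.x;print("panel",p,np.round(s.fun,1))
loc=lambda w:(w[:,:2]-p[:2])@T(p)
print("pointer",loc(ray(f,k([(136,438),(99,438)]),[.016,.018])))
pts=k([(105,70),(200,57),(300,44),(370,35),(392,150),(385,182),(300,194),(200,208),(128,218),(103,100)])
g=fitcyl(f,pts,[*P(p,[-.09,0,0])[0,:2],p[2]])
print("roller",g.x,np.round(g.fun,1),loc(g.x[None]),np.degrees(g.x[2]-p[2]))
E
```

```text
panel [0.54115035 0.23931296 1.77860434] [-0.6 -1.1 -1.2  0.1  2.  -0.   0.   0.1 -0.3  0.2  0.3  0.3 -0.2 -0.3]
pointer [[ 0.08751608 -0.08505242]
 [ 0.08599017 -0.10362617]]
roller [0.55521379 0.14619577 1.78452144] [ 0.4  2.1  1.5 -0.4  0.   0.4  0.9  0.4  0.1 -0.4] [[-0.09401533  0.00545066]] 0.3390248894506533
```

Emit:
servo_tool(moves=[[[0, 0, 0, 0, 0, -6, 60], [0, 0, 0, 0, 0, -5.9, 60], [35, -9, 25, 0, 0, 0, 60], [35, -9, 25, 0, 0, 0, 60], [35, -10, 25, 0, 0, 0, 60], [34, -9, 25, 0, 0, 0, 60], [0, 0, 0, 0, 0, 0, 60], [0, 0, 0, 0, 0, 0, 60], [0, 0, 0, 0, 0, 0, 60]]])

```text
time: 1.27
tool_pos: [0.5614, 0.1277, 0.1467]
tool_rot: [0.001, 0.63, 0.776, 0.001]
contact_force: [0.4, -0.0, 0.2]
gripper_width: 0.701
grasp_force: 0.0
```

```bash
cat >> est.py <<'E'
PP=np.array([0.54115035,0.23931296,1.77860434])
def tcp():
    s=manip.state(); q=s["tool_rot"]; M=R.from_quat(q[[1,2,3,0]]).as_matrix()
    t=s["tool_pos"]; l=((t[:2]-PP[:2])@T(PP))
    print("t",round(s["time"],2),"tcp panel mm",np.round(l*1000,1),"z",round(t[2]*1000,1),"yaw off",np.round(np.degrees(np.arctan2(M[1,0],M[0,0])-PP[2]),2),"F",np.round(s["contact_force"],1),"open",s["gripper_width"])
E
python3 - <<'E'
from est import *
tcp()
f=manip.grab_frame("side");cv2.imwrite("pics/side1.png",cv2.resize(f["image"][150:408,220:450],None,fx=2.3,fy=2.3))
E
```

```text
t 1.27 tcp panel mm [-113.4    3.3] z 146.7 yaw off -0.07 F [ 0.4 -0.   0.2] open 0.70058069338373
```

View pics/side1.png

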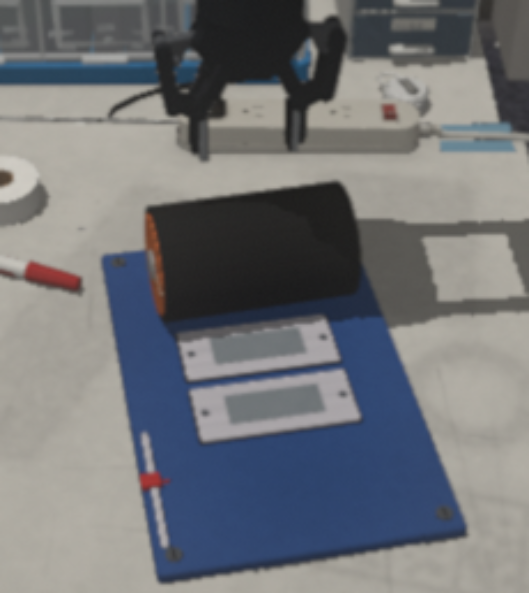

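The side crop shows the open fingertips at about (203,155) and (293,148), straddling the roller's mid-length just behind and above it. I'll descend slowly.

Emit:
servo_tool(moves=[[[0, 0, 12, 0, 0, 0, 60], [0, 0, 11, 0, 0, 0, 60], [0, 0, 3, 0, 0, 0, 60], [0, 0, 0, 0, 0, 0, 60], [0, 0, 2, 0, 0, 0, 60], [0, 0, 0, 0, 0, 0, 60]]])

```text
time: 2.08
tool_pos: [0.5602, 0.1284, 0.1175]
tool_rot: [0.0, 0.63, 0.777, 0.0]
contact_force: [-0.4, -0.6, -0.2]
gripper_width: 0.707
grasp_force: 0.0
```

Emit:
servo_tool(moves=[[[0, 0, 1, 0, 0, 0, 60], [0, 0, 1, 0, 0, 0, 60], [0, 0, 1, 0, 0, 0, 60], [0, 0, 0, 0, 0, 0, 60]]])

```text
time: 2.58
tool_pos: [0.56, 0.1284, 0.1142]
tool_rot: [-0.0, 0.63, 0.777, -0.0]
contact_force: [0.5, 0.2, -0.1]
gripper_width: 0.7
grasp_force: 0.0
```

Emit:
servo_tool(moves=[[[0, 0, 1, 0, 0, 0, 60], [0, 0, 1, 0, 0, 0, 60], [0, 0, 0, 0, 0, 0, 60]]])

```text
time: 2.95
tool_pos: [0.56, 0.1284, 0.1122]
tool_rot: [-0.0, 0.63, 0.777, -0.0]
contact_force: [-0.7, -0.0, -0.4]
gripper_width: 0.702
grasp_force: 0.0
```

Emit:
servo_tool(moves=[[[0, 0, 1, 0, 0, 0, 60], [0, 0, 0, 0, 0, 0, 60]]])

```text
time: 3.2
tool_pos: [0.5601, 0.1284, 0.1112]
tool_rot: [-0.0, 0.63, 0.777, -0.0]
contact_force: [0.8, 0.2, 0.3]
gripper_width: 0.701
grasp_force: 0.0
```

Emit:
servo_tool(moves=[[[0, 0, 1, 0, 0, 0, 60], [0, 0, 0, 0, 0, 0, 60]]])

```text
time: 3.45
tool_pos: [0.56, 0.1284, 0.1102]
tool_rot: [-0.0, 0.63, 0.777, -0.0]
contact_force: [0.5, -0.0, -0.6]
gripper_width: 0.704
grasp_force: 0.0
```

Emit:
servo_tool(moves=[[[0, 0, 1, 0, 0, 0, 60], [0, 0, 0, 0, 0, 0, 60]]])

```text
time: 3.7
tool_pos: [0.5603, 0.1283, 0.1096]
tool_rot: [0.0, 0.63, 0.777, 0.0]
contact_force: [0.2, -0.2, 2.3]
gripper_width: 0.706
grasp_force: 0.6
```

Emit:
servo_tool(moves=[[[0, 0, 1, 0, 0, 0, 60], [0, 0, 0, 0, 0, 0, 60]]])

```text
time: 3.95
tool_pos: [0.5604, 0.1282, 0.1092]
tool_rot: [0.0, 0.63, 0.777, -0.0]
contact_force: [-1.7, -1.5, 5.3]
gripper_width: 0.705
grasp_force: 2.5
```

Emit:
servo_tool(moves=[[[0, 0, 1, 0, 0, 0, 60], [0, 0, 1, 0, 0, 0, 60], [3, 0, 0, 0, 0, 0, 60], [6, 0, 0, 0, 0, 0, 60], [8, 0, 0, 0, 0, 0, 60], [8, 0, 0, 0, 0, 0, 60], [5, 0, 0, 0, 0, 0, 60], [0, 0, 0, 0, 0, 0, 60]]])

```text
time: 4.95
tool_pos: [0.5541, 0.158, 0.1106]
tool_rot: [-0.0, 0.63, 0.777, -0.001]
contact_force: [-11.9, -3.6, 21.9]
gripper_width: 0.704
grasp_force: 11.0
```

```bash
python3 -c "
from est import *
tcp()"
```

```text
t 4.95 tcp panel mm [-82.2   4.1] z 110.6 yaw off 0.03 F [-11.9  -3.6  21.9] open 0.7038299860849173
```

Emit:
servo_tool(moves=[[[0, -1, -1.5, 0, 0, 0, 60], [5, -1, 0, 0, 0, 0, 60], [8, 0, 0, 0, 0, 0, 60], [8, 0, 0, 0, 0, 0, 60], [8, 0, 0, 0, 0, 0, 60], [5, 0, 0, 0, 0, 0, 60], [0, 0, 0, 0, 0, 0, 60]]])

```text
time: 5.82
tool_pos: [0.5458, 0.1912, 0.1104]
tool_rot: [0.001, 0.63, 0.777, 0.001]
contact_force: [-3.6, -0.7, 10.5]
gripper_width: 0.705
grasp_force: 5.6
```

```bash
python3 - <<'E'
from est import *
tcp()
f=manip.grab_frame("side");cv2.imwrite("pics/side2.png",cv2.resize(f["image"][150:408,220:450],None,fx=2.3,fy=2.3))
E
```

```text
t 5.83 tcp panel mm [-48.    5.3] z 110.4 yaw off 0.03 F [-3.6 -0.7 10.5] open 0.7050620607777912
```

View pics/side2.png

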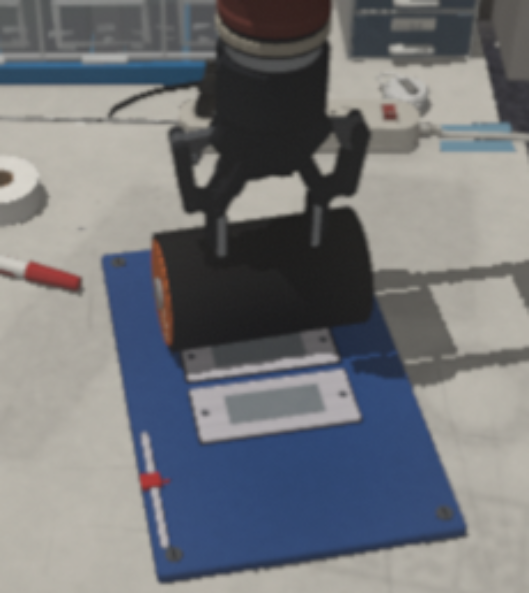

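The roller has moved to about (263,280), still square, with its front edge over plate 1. I'll finish the stroke, then lift and step the tips back.

Emit:
servo_tool(moves=[[[4, 0, 1, 0, 0, 0, 60], [6, 0, 0.5, 0, 0, 0, 60], [5, 0, 0.3, 0, 0, 0, 60], [2, 0, 0, 0, 0, 0, 60], [0, 0, 0, 0, 0, 0, 60]]])

```text
time: 6.5
tool_pos: [0.542, 0.2082, 0.1087]
tool_rot: [0.0, 0.63, 0.777, 0.001]
contact_force: [-5.7, -0.3, 11.9]
gripper_width: 0.704
grasp_force: 6.1
```

Emit:
servo_tool(moves=[[[0, 0, -2, 0, 0, 0, 60], [0, 0, -4, 0, 0, 0, 60], [0, 0, -10, 0, 0, 0, 60], [0, 0, 0, 0, 0, 0, 60]]])

```text
time: 7.0
tool_pos: [0.5422, 0.2074, 0.1231]
tool_rot: [0.001, 0.63, 0.777, 0.001]
contact_force: [0.9, -0.3, -0.6]
gripper_width: 0.702
grasp_force: 0.0
```

```bash
python3 - <<'E'
from est import *
tcp()
f=manip.grab_frame("side");cv2.imwrite("pics/side3.png",cv2.resize(f["image"][218:408,250:430],None,fx=3.1,fy=3.1,interpolation=cv2.INTER_CUBIC))
E
```

```text
t 7.0 tcp panel mm [-31.5   5.6] z 123.1 yaw off -0.01 F [ 0.9 -0.3 -0.6] open 0.7017854854483474
```

View pics/side3.png

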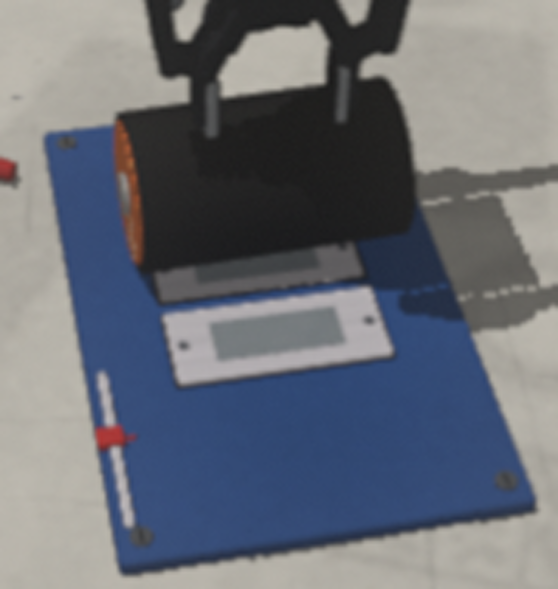

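The roller outline now runs from (118,113) to (390,78) along the top and (152,270) to (405,235) along the bottom. I'll fit its pose.

```bash
cat >> est.py <<'E'
def rol(pts,z,x0,sc=3.1,off=(250,218)):
    f=manip.grab_frame("side"); pts=np.array(pts)/sc+off
    g=fitcyl(f,pts,[*P(PP,[x0,0,0])[0,:2],PP[2]],z)
    print("roller mm",np.round(1000*(g.x[:2]-PP[:2])@T(PP),1),"deg",round(np.degrees(g.x[2]-PP[2]),2),np.round(g.fun,1))
E
python3 -c "
from est import *
for z in (.0575,.060): rol([(118,113),(390,78),(412,190),(405,235),(300,249),(220,260),(152,270),(114,145)],z,-.055)"
```

```text
roller mm [-52.1   6.7] deg 0.78 [ 0.8 -0.7  0.8 -0.2  0.1  0.  -0.2 -0.5]
roller mm [-49.7   6.1] deg 0.65 [ 0.9 -0.5  1.  -0.   0.1 -0.  -0.3 -0.3]
```

Emit:
servo_tool(moves=[[[-20, 0, 0, 0, 0, 0, 60], [-20, 0, 0, 0, 0, 0, 60], [0, 0, 6, 0, 0, 0, 60], [0, 0, 5, 0, 0, 0, 60], [0, 0, 0, 0, 0, 0, 60], [0, 0, 1, 0, 0, 0, 60], [0, 0, 1, 0, 0, 0, 60], [0, -0.5, 1, 0, 0, 0, 60], [0, -0.5, 1, 0, 0, 0, 60], [0, 0, 0, 0, 0, 0, 60]]])

```text
time: 8.4
tool_pos: [0.5497, 0.1679, 0.1094]
tool_rot: [0.001, 0.63, 0.777, 0.0]
contact_force: [-2.2, -1.3, 10.5]
gripper_width: 0.705
grasp_force: 4.7
```

```bash
python3 -c "
from est import *
tcp()"
```

```text
t 8.4 tcp panel mm [-71.6   6.3] z 109.4 yaw off 0.02 F [-2.2 -1.3 10.5] open 0.7053404221887694
```

Emit:
servo_tool(moves=[[[4, 0, 0, 0, 0, 0, 60], [8, 0, 0, 0, 0, 0, 60], [9, 0, 0, 0, 0, 0, 60], [9, 0, 0, 0, 0, 0, 60], [9, 0, 0, 0, 0, 0, 60], [9, 0, 0, 0, 0, 0, 60], [9, 0, 0, 0, 0, 0, 60], [8, 0, 0, 0, 0, 0, 60], [6, 0, 0.4, 0, 0, 0, 60], [4, 0, 0.4, 0, 0, 0, 60], [2, 0, 0, 0, 0, 0, 60], [0, 0, 0, 0, 0, 0, 60]]])

```text
time: 9.9
tool_pos: [0.5329, 0.2443, 0.1092]
tool_rot: [-0.0, 0.63, 0.777, 0.0]
contact_force: [-8.4, -1.6, 13.4]
gripper_width: 0.704
grasp_force: 6.7
```

Emit:
servo_tool(moves=[[[0, 0, -2, 0, 0, 0, 60], [0, 0, -4, 0, 0, 0, 60], [0, 0, -10, 0, 0, 0, 60], [0, 0, 0, 0, 0, 0, 60]]])

```text
time: 10.4
tool_pos: [0.5336, 0.2434, 0.1233]
tool_rot: [0.001, 0.63, 0.777, 0.001]
contact_force: [-0.8, 0.0, -0.3]
gripper_width: 0.703
grasp_force: 0.0
```

```bash
python3 - <<'E'
from est import *
tcp()
f=manip.grab_frame("side");cv2.imwrite("pics/side4.png",cv2.resize(f["image"][218:408,250:430],None,fx=3.1,fy=3.1,interpolation=cv2.INTER_CUBIC))
E
```

```text
t 10.4 tcp panel mm [5.6 6.5] z 123.3 yaw off -0.01 F [-0.8  0.  -0.3] open 0.7025649237273697
```

View pics/side4.png

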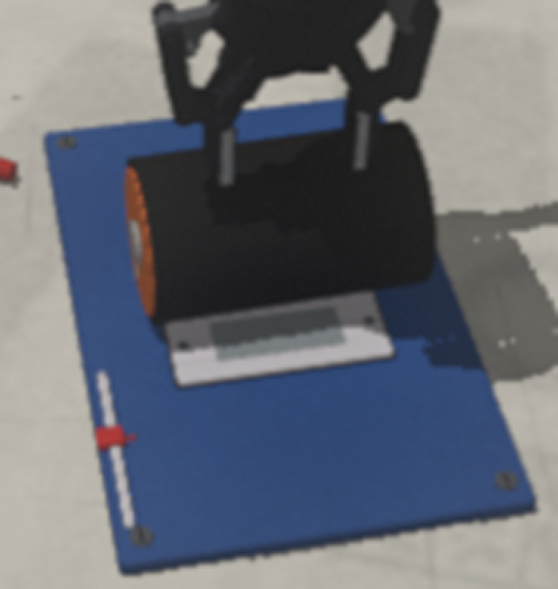

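The roller outline now runs from (130,160) to (408,124) along the top and (160,321) to (428,282) along the bottom.

```bash
python3 -c "
from est import *
rol([(130,160),(408,124),(434,235),(428,282),(300,301),(220,313),(160,321),(125,185)],.0575,-.015)"
```

```text
roller mm [-13.3   7.5] deg 0.46 [ 1.  -0.1  0.4 -0.1  0.3 -0.1 -0.1 -0.5]
```

Emit:
servo_tool(moves=[[[-20, 0, 0, 0, 0, 0, 60], [-18, 0, 0, 0, 0, 0, 60], [0, 0, 6, 0, 0, 0, 60], [0, 0, 5, 0, 0, 0, 60], [0, 0, 0, 0, 0, 0, 60], [0, 0, 1, 0, 0, 0, 60], [0, 0, 1, 0, 0, 0, 60], [0, -0.5, 1, 0, 0, 0, 60], [0, -0.5, 1, 0, 0, 0, 60], [0, 0, 0, 0, 0, 0, 60]]])

```text
time: 11.75
tool_pos: [0.5407, 0.206, 0.1095]
tool_rot: [0.001, 0.63, 0.777, 0.001]
contact_force: [-1.8, -1.6, 9.2]
gripper_width: 0.704
grasp_force: 4.6
```

```bash
python3 -c "
from est import *
tcp()"
```

```text
t 11.75 tcp panel mm [-32.5   7.3] z 109.5 yaw off 0.02 F [-1.8 -1.6  9.2] open 0.7043349633326605
```

Emit:
servo_tool(moves=[[[4, 0, 0.5, 0, 0, 0, 60], [8, 0, 0, 0, 0, 0, 60], [9, 0, 0, 0, 0, 0, 60], [9, 0, 0, 0, 0, 0, 60], [9, 0, 0, 0, 0, 0, 60], [9, 0, 0, 0, 0, 0, 60], [9, 0, 0, 0, 0, 0, 60], [8, 0, 0, 0, 0, 0, 60], [6, 0, 0.4, 0, 0, 0, 60], [4, 0, 0.4, 0, 0, 0, 60], [2, 0, 0, 0, 0, 0, 60], [0, 0, 0, 0, 0, 0, 60]]])

```text
time: 13.25
tool_pos: [0.5237, 0.2826, 0.1091]
tool_rot: [-0.001, 0.63, 0.777, 0.001]
contact_force: [-8.9, 0.9, 15.0]
gripper_width: 0.7
grasp_force: 7.3
```

Emit:
servo_tool(moves=[[[0, 0, -2, 0, 0, 0, 60], [0, 0, -4, 0, 0, 0, 60], [-10, 0, -10, 0, 0, 0, 60], [-20, 0, 0, 0, 0, 0, 60], [-8, 0, 0, 0, 0, 0, 60], [0, 0, 0, 0, 0, 0, 60]]])

```text
time: 14.0
tool_pos: [0.5317, 0.2429, 0.1215]
tool_rot: [-0.0, 0.631, 0.776, -0.0]
contact_force: [-0.1, 0.3, -0.9]
gripper_width: 0.702
grasp_force: 0.0
```

```bash
python3 - <<'E'
from est import *
tcp()
f=manip.grab_frame("side");cv2.imwrite("pics/side5.png",cv2.resize(f["image"][218:408,250:430],None,fx=3.1,fy=3.1,interpolation=cv2.INTER_CUBIC))
E
```

```text
t 14.0 tcp panel mm [5.4 8.5] z 121.5 yaw off -0.11 F [-0.1  0.3 -0.9] open 0.7018554942431147
```

View pics/side5.png

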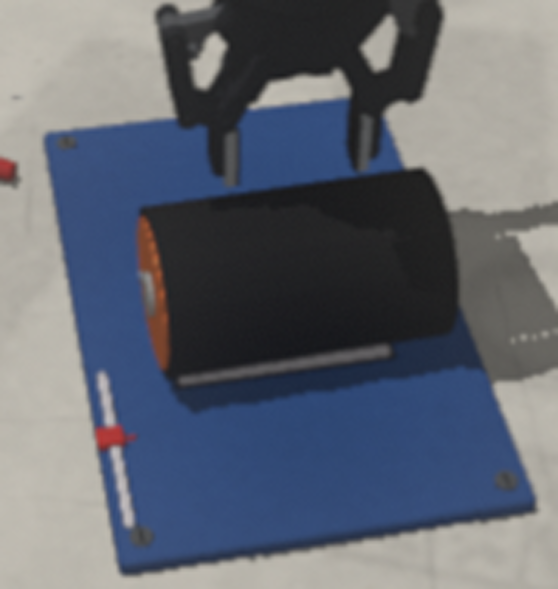

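The roller outline now runs from (142,208) to (427,170) along the top and (173,377) to (450,333) along the bottom.

```bash
python3 -c "
from est import *
rol([(142,208),(427,170),(458,285),(450,333),(300,357),(220,370),(173,377),(136,235)],.0575,.025)"
```

```text
roller mm [25.5  8.1] deg 1.9 [ 0.7 -0.1  0.1 -0.4  0.2  0.2  0.4 -0.2]
```

Emit:
servo_tool(moves=[[[0, 0, 6, 0, 0, 0, 60], [0, 0, 4, 0, 0, 0, 60], [0, 0, 0, 0, 0, 0, 60], [0, 0, 1, 0, 0, 0, 60], [0, 0, 1, 0, 0, 0, 60], [0, -0.5, 1, 0, 0, 0, 60], [0, -0.5, 1, 0, 0, 0, 60], [0, 0, 0, 0, 0, 0, 60]]])

```text
time: 15.1
tool_pos: [0.5316, 0.244, 0.1098]
tool_rot: [0.001, 0.63, 0.777, 0.001]
contact_force: [-1.5, -1.3, 6.7]
gripper_width: 0.701
grasp_force: 3.4
```

```bash
python3 -c "
from est import *
tcp()"
```

```text
t 15.1 tcp panel mm [6.5 8.3] z 109.8 yaw off -0.0 F [-1.5 -1.3  6.7] open 0.7008767516200106
```

Emit:
servo_tool(moves=[[[0, 0, 1.5, 0, 0, 0, 60], [6, 0, 0, 0, 0, 0, 60], [8, 0, 0, 0, 0, 0, 60], [10, 0, 0, 0, 0, 0, 60], [10, 0, 0, 0, 0, 0, 60], [10, 0, 0, 0, 0, 0, 60], [10, 0, 0, 0, 0, 0, 60], [9, 0, 0, 0, 0, 0, 60], [7, 0, 0.5, 0, 0, 0, 60], [4, 0, 0.5, 0, 0, 0, 60], [2, 0, 0, 0, 0, 0, 60], [0, 0, 0, 0, 0, 0, 60]]])

```text
time: 16.6
tool_pos: [0.5146, 0.3197, 0.1087]
tool_rot: [-0.001, 0.63, 0.777, 0.001]
contact_force: [-9.8, 1.2, 14.2]
gripper_width: 0.695
grasp_force: 7.6
```

Emit:
servo_tool(moves=[[[0, 0, -2, 0, 0, 0, 60], [0, 0, -4, 0, 0, 0, 60], [-10, 0, -10, 0, 0, 0, 60], [-20, 0, 0, 0, 0, 0, 60], [-8, 0, 0, 0, 0, 0, 60], [0, 0, 0, 0, 0, 0, 60]]])

```text
time: 17.35
tool_pos: [0.5229, 0.2798, 0.121]
tool_rot: [-0.0, 0.631, 0.776, -0.0]
contact_force: [0.1, 0.1, 0.6]
gripper_width: 0.703
grasp_force: 0.0
```

```bash
python3 - <<'E'
from est import *
tcp()
f=manip.grab_frame("side");cv2.imwrite("pics/side6.png",cv2.resize(f["image"][218:408,250:430],None,fx=3.1,fy=3.1,interpolation=cv2.INTER_CUBIC))
E
```

```text
t 17.35 tcp panel mm [43.4  9.5] z 121.0 yaw off -0.11 F [0.1 0.1 0.6] open 0.7034825170673226
```

View pics/side6.png

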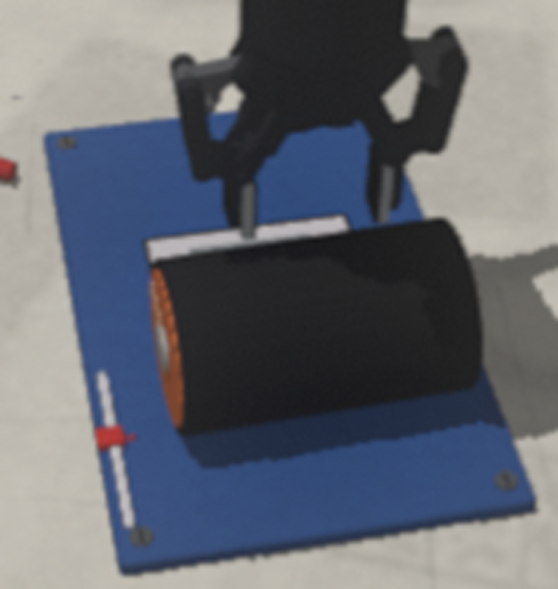

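The roller outline now runs from (153,265) to (445,219) along the top and (187,434) to (474,385) along the bottom. It's past plate 2 and short of the pointer line.

```bash
python3 -c "
from est import *
rol([(155,264),(443,219),(481,340),(474,385),(400,398),(300,415),(220,428),(187,433),(150,285)],.057,.06)"
```

```text
roller mm [62.8  9.5] deg 0.73 [ 1.2  0.8  0.1  0.1  0.8  0.2 -0.1 -0.1 -0.4]
```

Emit:
servo_tool(moves=[[[4, 0, 6, 0, 0, 0, 60], [0, 0, 4, 0, 0, 0, 60], [0, 0, 0, 0, 0, 0, 60], [0, 0, 1, 0, 0, 0, 60], [0, 0, 1, 0, 0, 0, 60], [0, 0, 1, 0, 0, 0, 60], [0, 0, 1, 0, 0, 0, 60], [0, 0, 0, 0, 0, 0, 60]]])

```text
time: 18.45
tool_pos: [0.5222, 0.2851, 0.11]
tool_rot: [-0.0, 0.63, 0.777, -0.0]
contact_force: [-5.9, -3.2, 12.2]
gripper_width: 0.703
grasp_force: 6.2
```

```bash
python3 -c "
from est import *
tcp()"
```

```text
t 18.45 tcp panel mm [48.7  9.1] z 110.0 yaw off 0.01 F [-5.9 -3.2 12.2] open 0.7034455274846939
```

Emit:
servo_tool(moves=[[[4, 0, 0, 0, 0, 0, 60], [6, 0, 0, 0, 0, 0, 60], [7, 0, 0, 0, 0, 0, 60], [7, 0, 0, 0, 0, 0, 60], [7, 0, 0, 0, 0, 0, 60], [6, 0, 0, 0, 0, 0, 60], [5, 0, 0, 0, 0, 0, 60], [3, 0, 0, 0, 0, 0, 60], [2, 0, 0, 0, 0, 0, 60], [1, 0, 0, 0, 0, 0, 60], [0, 0, 0, 0, 0, 0, 60]]])

```text
time: 19.82
tool_pos: [0.5118, 0.3327, 0.1105]
tool_rot: [-0.001, 0.63, 0.777, 0.0]
contact_force: [-7.9, -1.4, 14.9]
gripper_width: 0.704
grasp_force: 7.3
```

Emit:
servo_tool(moves=[[[0, 0, -2, 0, 0, 0, 60], [0, 0, -3, 0, 0, 0, 60], [-5, 0, -10, 0, 0, 0, 60], [-20, 0, -20, 0, 0, 0, 60], [-20, 0, -20, 0, 0, 0, 60], [0, 0, 0, 0, 0, 0, 60], [0, 0, 0, 0, 0, 0, 60]]])

```text
time: 20.7
tool_pos: [0.5216, 0.2874, 0.1627]
tool_rot: [-0.0, 0.63, 0.776, 0.0]
contact_force: [-0.6, -0.0, -0.7]
gripper_width: 0.699
grasp_force: 0.0
```

```bash
python3 - <<'E'
from est import *
tcp()
f=manip.grab_frame("side");cv2.imwrite("pics/side7.png",cv2.resize(f["image"][218:408,250:430],None,fx=3.1,fy=3.1,interpolation=cv2.INTER_CUBIC))
E
```

```text
t 20.7 tcp panel mm [51.1  9.2] z 162.7 yaw off -0.06 F [-0.6 -0.  -0.7] open 0.6989459998030073
```

View pics/side7.png

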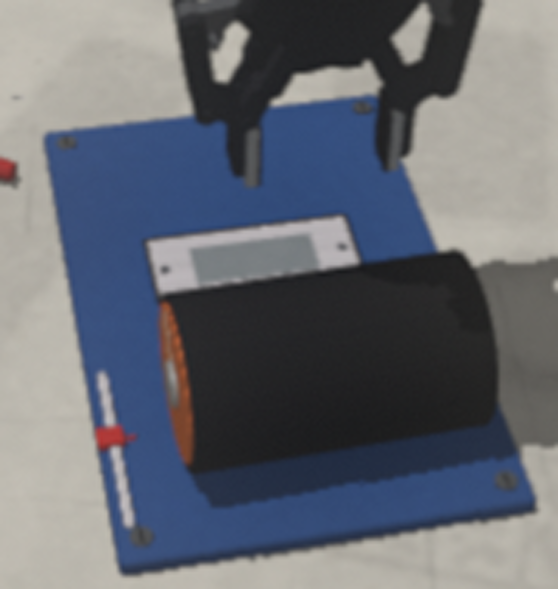

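The roller outline now runs from (164,300) to (458,252) along the top and (196,471) to (492,420) along the bottom. The gripper is clear of it. I'll check its position against the pointer.

```bash
python3 -c "
from est import *
rol([(164,298),(458,252),(497,370),(490,421),(400,437),(300,454),(196,470),(160,320)],.057,.085)
import cv2
f=manip.grab_frame('side')
hsv=cv2.cvtColor(f['image'],cv2.COLOR_BGR2HSV)[345:375,275:300]
m=((hsv[...,0]<8)|(hsv[...,0]>172))&(hsv[...,1]>150)
v,u=np.nonzero(m);c=[[u.mean()+275,v.mean()+345]];print(c,((ray(f,c,.018)[:,:2]-PP[:2])@T(PP))*1000)
"
```

```text
roller mm [86.8 10.5] deg 0.21 [ 0.9  0.8  0.   0.2  0.8  0.  -0.2 -0.3]
[[np.float64(285.2162162162162), np.float64(358.5405405405405)]] [[ 85.36810769 -98.36940459]]
```

```bash
python3 -c "
from plant import manip
print(manip.job_done())"
```

```text
the job is handed in; nothing more can be done
None
```

I rolled the roller over both nameplates and handed the job in; no verdict came back. By my camera fit the roller stopped about 1 mm from the pointer's line, within 1° of square and about 10 mm off the panel's centre line, let go. Fingertip heights indicate both plates are home, and end-of-move readings were mostly 10–15 N down, with one at about 22 N before plate 1.

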